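# Screw home the filter's vent plug with the hex key

### The arm

A 6-joint arm with a two-finger parallel gripper is mounted at the origin on the work surface. World frame = base frame: x ahead of the robot, y to its left, z up, the work surface at z = 0. Lengths are in m, angles in rad, forces in N, time in s.
With the tool pointing down it reaches from about 0.2 to 0.875 m from the base axis. Payload 3.4 kg.
Tool frame: the origin (TCP) lies between the finger pads; the fingertips stand 25 mm ahead of it and the grasp point (between the pads) lies 6 mm ahead of it (r.nose_length is the z of the fingertips in the tool frame, in m); z points along the fingers, x is the direction in which the jaws open and shut, and the axes are right-handed (so a half turn about z gives the same grasp; the last joint's range is limited). The gripper opens to 94 mm and grips with 3 to 60 N. Pads are 16 mm wide; open, the fingers measure 119 mm over their backs; the gripper's body (75 mm by 177 mm) begins 78 mm behind the grasp point.
Start: joints at [-1.249, 0.276, 1.505, -0, 1.361, -0.121], TCP at [0.246, -0.52, 0.23] pointing down, gripper open.
Joint ranges: [-2.89, 2.89], [-0.75, 2.08], [0.22, 2.7], [-1.18, 4.32], [0.11, 2.71], [-2.7, 2.7]. Speed limits (rad/s): [2.57, 2.57, 3.14, 3.14, 3.14, 3.14].

### API

Orientations are given as a unit quaternion [w, x, y, z].
In Python, from plant import r, gripper_to, inverse_kinematics, vision, models, telemetry gives the robot as it stands. Calls block until the motion is done:
- r.move_to(position, orientation): joint-space move of the TCP to a pose.
- r.move_l(position, rot=None, vel=0.15, guard=None): straight line of the TCP; rot=None keeps the orientation; vel is the mean speed in m/s. With guard (N) it stops when the force on the tool has changed by that much, and returns True; else False.
- r.movej(angles): joint-space move.
- gripper_to(opening, f_grip=None): finger opening in m; f_grip is the grip in N (None keeps the last); returns when the fingers have stopped.
- r.hold(seconds).
- inverse_kinematics(position, orientation): joint angles nearest the present ones, or None.
- vision.snapshot(name): name is "side" or "top"; returns the picture (480x640x3 uint8, red, green, blue); there is no depth.
- vision.get_calibration(name): a dict with "fx", "fy", "cx", "cy" (pixels), "position" and "orientation" of the camera in the world. Camera axes: x right, y down, z forward; pixel columns grow to the right and rows downward; lengths in m; the calibration is good to about 2 mm. A picture is of the moment at which its call begins. get_calibration takes no time and is no camera call.
A pose or a line that the arm cannot do raises r.PlanningError and nothing moves.
- r.sign_off(): hands the job in, once; it reports no verdict.
Trained networks look in the newest picture that a camera, given by its name, has taken for a name from the list of things; names that differ only in an ending like _2 or _b are one class to them, and where a whole thing is asked for, a point or a joint stands for the part that bears it (a point fixed in the world has none). Each returns a list of dicts, best first, with "score" (0 to 1); they miss things now and then, are a little off and sometimes report something else, mostly with a low value. They report only what shows in the picture. A call takes as long as a camera call.
- models.boxes_of(thing, camera): "at" ([x, y, z] in m, in world coordinates, good to about 4 mm: the middle of the surface that is visible of it).
- models.regions_of(thing, camera): "pixels" (480x640 bool, what is visible of it).
- models.mark_of(thing, camera): "at" ([x, y, z] in m, in world coordinates, good to about 4 mm: a listed point, or the origin of a listed thing).
Readings, each from a call of its own:
- telemetry.current_t(): time.
- telemetry.current_joints(): joint angles.
- telemetry.current_dq(): joint speeds.
- telemetry.current_joint_efforts(): joint torques, N m.
- telemetry.current_ee_pos(): TCP position.
- telemetry.current_tool_rot(): TCP orientation.
- telemetry.current_wrist_force(): force on the tool from outside, world axes, zero at the start.
- telemetry.current_torque(): the same for the moment, N m.
- telemetry.current_opening(): finger opening in m.
Only numpy, scipy, OpenCV 4.12 (cv2) and the standard library are available. Lean on these libraries where they do the work, as an engineer would, in place of code of your own. Each camera call takes 0.05 s, during which the arm holds its last target.

### The job

Close the vent plug of the small water filter: take the T-handled hex key out of its holder, seat it fully in the plug's recessed socket, and only then turn it clockwise until the plug comes up against its stop. Press and turn gently, without forcing anything; leave the key standing fully seated in the plug, let go of it, and leave the two bottles and the slip nut where they are.

Things in the scene. Friction and masses are not known exactly. Their poses are not given: they have to be found in the camera images.
- filter: Small round water filter, fixed, 125 mm high: steel foot 120 mm across, ribbed blue bowl, black cap 110 mm across with two pipe stubs along its y axis (reaching 92 mm from the centre, tops 119 mm up). Origin at the centre of its underside, z up. In the middle of the cap's flat top a round recess 46 mm across holds the steel vent plug, whose top lies 8 mm below the rim.
- socket (a point): Centre of the cap's recess, level with the plug's top (117 mm up). Hexagon socket 17.9 mm across flats, flat floor 20 mm below this point. The plug sits loosely placed in the recess: its axis is off this point by up to 1.8 mm in x and in y, and its flats face any way. Neither is measured by any reading: see it or find it by feel. The plug turns in place, without sliding or rising.
- plug (a joint): Turning of the vent plug, rad, growing clockwise seen from above. It starts between 0.9 and 1.1 and comes against a hard stop at 2.0 (plug closed). It turns against about 0.06 N m of friction and stays where it is left.
- holder: Fixed grey plastic block 70 x 70 x 60 mm high with one round hole 23 mm wide and 56 mm deep in the middle of its top, in which the hex key hangs upright by its flange. Origin at the centre of its underside.
- key: Loose T-handled hex key, 98 mm long, about 0.16 kg, upright in the holder at the start, tip 10 mm above the work surface. Origin at the tip, z up the shank, x along the T-bar. Hexagon shank 17 mm across flats up to 50 mm (two flats face +x and -x; the pattern repeats every 60 degrees), flange 30 mm across at 50 to 56 mm, neck 12 mm across, bar at 82 to 98 mm.
- key_tip (a point): Centre of the key's lower end (the key's origin). The lowest 6 mm are a blunt cone, 9 mm across at the tip and 16.6 mm at its top. With the hexagons out of step the key stops with only the cone (6 mm) in the socket; fully seated this point is 20 mm below the socket's mouth. The key has about 6 degrees of play either way in the socket.
- key_bar (a point): Middle of the key's T-bar, 90 mm above its tip; the place to grip, across the bar's width. The bar is 80 mm long (along the key's x), 14 mm wide and 16 mm high.
- soap: Bystander: soap dispenser bottle, 68 mm across, 174 mm high, with a pump head. Origin at the centre of its underside. The soap and the holder may be found in each other's places.
- jug: Bystander: dark detergent bottle, 112 mm across, 200 mm high, with a white cap. Origin at the centre of its underside.
- slipnut: Bystander: white plastic slip nut lying flat, a ring 56 mm across, 18 mm high. Origin at the centre of its underside.

How it is judged:
By the outcome, as a careful person would: the job done as asked, in the order asked, and still so for the second after the job is handed in, with the robot touching nothing.
It also fails if it takes over 72 s, if anything falls off the work surface, if the arm or the gripper's body presses on something with over 40 N, if the wrist force passes 120 N, or if a joint passes its speed limit or range.

## Working session

There is one attempt and no reset: what is moved stays moved. The work goes in short steps, each a Python script; the robot and the scene stay as the last script left them, time stands still between calls to the robot, and variables do not carry over. Pictures are saved under pics/ and viewed, and the job is handed in when it is done.

```bash
ls; mkdir -p pics; cat > h.py <<'E'
import numpy as np, cv2
from plant import r, gripper_to, inverse_kinematics, vision, models, telemetry as T
from scipy.spatial.transform import Rotation as R
def save(img,name): cv2.imwrite('pics/'+name+'.png', cv2.cvtColor(np.ascontiguousarray(img),cv2.COLOR_RGB2BGR))
def cam(name):
    c=vision.get_calibration(name); q=c['orientation']
    return c, R.from_quat([q[1],q[2],q[3],q[0]]).as_matrix(), np.array(c['position'])
def proj(name,p):
    c,M,o=cam(name); v=M.T@(np.array(p)-o); return np.array([c['fx']*v[0]/v[2]+c['cx'], c['fy']*v[1]/v[2]+c['cy']])
def back(name,uv,z):
    c,M,o=cam(name); d=M@np.array([(uv[0]-c['cx'])/c['fx'],(uv[1]-c['cy'])/c['fy'],1.]); return o+d*(z-o[2])/d[2]
def quat(yaw):  # tool down, tool x at angle yaw in world
    x=np.array([np.cos(yaw),np.sin(yaw),0]); z=np.array([0,0,-1.]); y=np.cross(z,x)
    q=R.from_matrix(np.stack([x,y,z],1)).as_quat(); return [q[3],q[0],q[1],q[2]]
def yaw():
    q=T.current_tool_rot(); M=R.from_quat([q[1],q[2],q[3],q[0]]).as_matrix(); return np.arctan2(M[1,0],M[0,0])
np.set_printoptions(precision=4,suppress=True)
E
python3 - <<'E'
from h import *
for c in ('side','top'):
    save(vision.snapshot(c),c+'0'); print(vision.get_calibration(c))
    for t in ('filter','socket','holder','key','key_bar','key_tip','soap','jug','slipnut'):
        print(c,t,[(np.array(d['at']),round(d['score'],2)) for d in models.mark_of(t,c)[:2]])
print(T.current_t(), yaw(), r.nose_length)
E
```

```text
pics
{'fx': 472.19091739666806, 'fy': 472.19091739666806, 'cx': 320.87097387702374, 'cy': 245.7957909665881, 'position': array([0.3323, 0.5628, 0.5581]), 'orientation': array([ 0.0809, -0.1546,  0.8856, -0.4305])}
side filter [(array([0.542 , 0.0075, 0.0005]), 0.66)]
side socket [(array([0.5403, 0.0138, 0.1143]), 0.61)]
side holder [(array([0.4518, 0.247 , 0.001 ]), 0.7)]
side key [(array([0.4521, 0.2442, 0.0078]), 0.74)]
side key_bar [(array([0.4486, 0.2458, 0.0978]), 0.95)]
side key_tip []
side soap [(array([ 0.4573, -0.293 ,  0.0001]), 0.78)]
side jug [(array([0.6856, 0.1754, 0.0012]), 0.97)]
side slipnut [(array([ 0.6322, -0.2457,  0.0014]), 0.6)]
{'fx': 458.9698859509201, 'fy': 458.9698859509201, 'cx': 318.5749652658443, 'cy': 244.98846265159915, 'position': array([ 0.4327, -0.0129,  0.9074]), 'orientation': array([-0.0571,  0.7071, -0.7031,  0.0497])}
top filter [(array([ 0.5448,  0.0088, -0.0023]), 0.81), (array([0.4489, 0.2453, 0.1022]), 0.25)]
top socket [(array([0.5429, 0.012 , 0.1185]), 0.76)]
top holder [(array([0.4495, 0.2443, 0.0013]), 0.57), (array([0.5408, 0.0115, 0.1154]), 0.34)]
top key [(array([0.4488, 0.2462, 0.0086]), 0.8)]
top key_bar [(array([0.4487, 0.2421, 0.096 ]), 0.71)]
top key_tip []
top soap [(array([ 0.4548, -0.2972, -0.0046]), 0.98)]
top jug [(array([ 0.6854,  0.1757, -0.0003]), 0.64)]
top slipnut [(array([ 0.637 , -0.2486, -0.0027]), 0.56), (array([0.687 , 0.1782, 0.0007]), 0.45)]
1.0 -1.1279598870597702 0.025
```

View pics/side0.png

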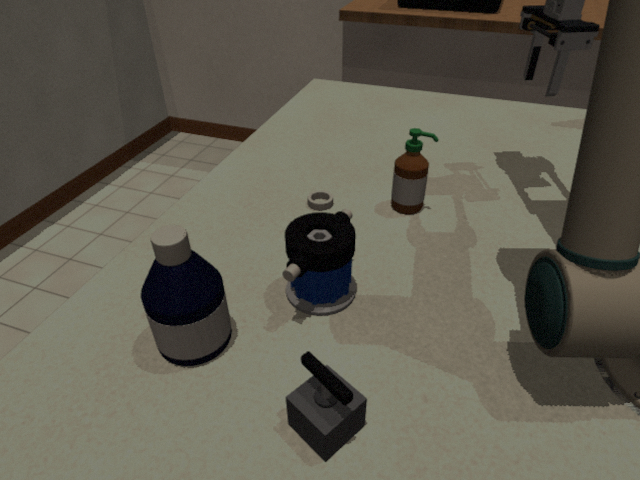

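View pics/top0.png

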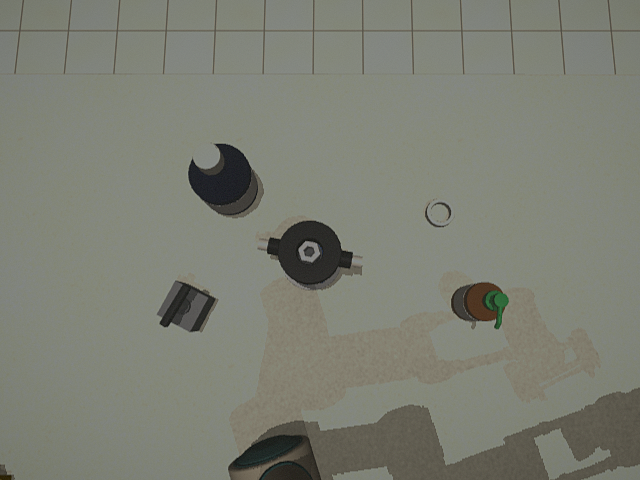

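```bash
python3 - <<'E'
import cv2,numpy as np
a=cv2.imread('pics/top0.png'); 
from h import proj
u=proj('top',[.542,.0115,.117]); k=proj('top',[.449,.244,.1]); print(u,k)
def crop(im,c,h,s): 
    x,y=map(int,c); return cv2.resize(im[y-h:y+h,x-h:x+h],(s,s),interpolation=cv2.INTER_CUBIC)
b=cv2.imread('pics/side0.png')
u2=proj('side',[.542,.0115,.117]);print(u2)
cv2.imwrite('pics/crop0.png',np.hstack([crop(a,u,25,260),crop(a,k,40,260),crop(b,u2,25,260)]))
E
```

```text
[309.4589 251.2072] [176.4463 304.5027]
[318.8558 235.484 ]
```

View pics/crop0.png

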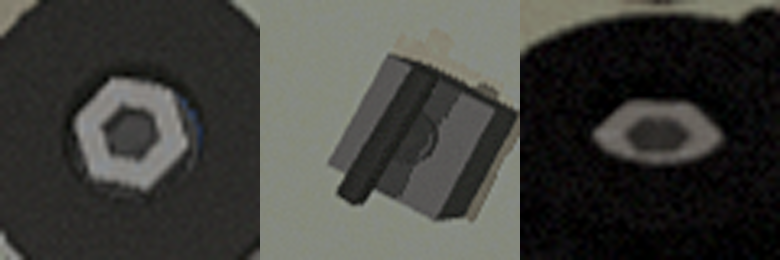

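The top picture shows the plug at about (309, 251) px and the key bar running from about (163, 324) to (183, 285). The holder is on the left and the soap on the right. Next I'll fit the plug's hexagon and the bar's angle more precisely.

```bash
cat > fit.py <<'E'
from h import *
from scipy.optimize import least_squares, minimize
def hexpts(cx,cy,th,af,z):
    a=th+np.pi/6+np.arange(6)*np.pi/3; R_=af/np.sqrt(3)
    return np.stack([cx+R_*np.cos(a),cy+R_*np.sin(a),np.full(6,z)],1)
def render(name,p,box,S=8):
    x0,y0,w,h=box
    im=np.full((h*S,w*S),p[7],np.float32)
    for (af,z,l) in ((p[3],.117,p[5]),(p[4],.117,p[6])):
        pts=np.array([proj(name,q) for q in hexpts(p[0],p[1],p[2],af,z)])
        pts=((pts-[x0-.5,y0-.5])*S-.5)
        cv2.fillPoly(im,[np.round(pts*16).astype(np.int32)],float(l),shift=4)
    return cv2.GaussianBlur(cv2.resize(im,(w,h),interpolation=cv2.INTER_AREA),(0,0),.5)
def fit(name,img,c0,hb=13):
    u=proj(name,[*c0,.117]); x0,y0=int(u[0])-hb,int(u[1])-hb; box=(x0,y0,2*hb+1,2*hb+1)
    pa=img[y0:y0+2*hb+1,x0:x0+2*hb+1].astype(float).mean(2)
    best=None
    for th0 in np.radians([-25,-15,-5,5,15,25]):
        p0=np.array([*c0,th0,.034,.0179,150,80,60.]); sc=np.array([.001,.001,.05,.002,.001,10,10,10])
        f=lambda s:np.mean(np.minimum(np.abs(render(name,p0+s*sc,box)-pa),25)**2)
        q=minimize(f,np.zeros(8),method='Powell',options=dict(maxiter=30))
        if best is None or q.fun<best[0]: best=(q.fun,p0+q.x*sc)
    return best
E
python3 - <<'E'
from fit import *
for n in ('top','side'):
    im=np.mean([vision.snapshot(n).astype(float) for _ in range(6)],0); np.save(n+'avg.npy',im)
    b=fit(n,im,(.542,.0115)); p=b[1]; print(n,b[0],p,'deg',np.degrees(p[2])%60)
# bar
im=np.load('topavg.npy'); vision.snapshot('top')
d=models.regions_of('key_bar','top'); print([(x['score'],x['pixels'].sum()) for x in d])
m=d[0]['pixels'].astype(np.uint8); cnt=max(cv2.findContours(m,0,1)[0],key=len); print(cv2.minAreaRect(cnt))
vis=im.copy().astype(np.uint8); cv2.drawContours(vis,[cnt],-1,(255,0,0),1); x,y=176,304
save(cv2.resize(vis[y-40:y+40,x-40:x+40],(480,480),interpolation=cv2.INTER_NEAREST),'bar1')
print(T.current_t())
E
```

```text
Traceback (most recent call last):
  File "fit.py", line 21, in fit
    q=minimize(f,np.zeros(8),method='Powell',options=dict(maxiter=30))
  File "fit.py", line 20, in <lambda>
    f=lambda s:np.mean(np.minimum(np.abs(render(name,p0+s*sc,box)-pa),25)**2)
                                         ~~~~~~^^^^^^^^^^^^^^^^^^
  File "fit.py", line 10, in render
    pts=np.array([proj(name,q) for q in hexpts(p[0],p[1],p[2],af,z)])
                  ~~~~^^^^^^^^
  File "h.py", line 9, in proj
    c,M,o=cam(name); v=M.T@(np.array(p)-o); return np.array([c['fx']*v[0]/v[2]+c['cx'], c['fy']*v[1]/v[2]+c['cy']])
          ~~~^^^^^^
  File "h.py", line 6, in cam
    c=vision.get_calibration(name); q=c['orientation']
ValueError: time passes only in moves, steps and waits
```

```bash
python3 - <<'E'
s=open('h.py').read().replace("def cam(name):","import functools\n@functools.cache\ndef cam(name):")
open('h.py','w').write(s)
s=open('fit.py').read().replace("method='Powell',options","method='Powell',bounds=[(-6,6),(-6,6),(-12,12),(-4,4),(-2,2),(-12,12),(-8,8),(-6,12)],options")
open('fit.py','w').write(s)
E
timeout 500 python3 - <<'E'
from fit import *
for n in ('top','side'):
    im=np.mean([vision.snapshot(n).astype(float) for _ in range(6)],0); np.save(n+'avg.npy',im)
for n in ('top','side'):
    im=np.load(n+'avg.npy')
    b=fit(n,im,(.542,.0115),13 if n=='top' else 15); p=b[1]; print(n,b[0],p,'deg',np.degrees(p[2])%60,flush=True)
im=np.load('topavg.npy'); vision.snapshot('top')
d=models.regions_of('key_bar','top'); print([(x['score'],x['pixels'].sum()) for x in d])
m=d[0]['pixels'].astype(np.uint8); cnt=max(cv2.findContours(m,0,1)[0],key=len); print(cv2.minAreaRect(cnt))
vis=im.copy().astype(np.uint8); cv2.drawContours(vis,[cnt],-1,(255,0,0),1); x,y=176,304
save(cv2.resize(vis[y-40:y+40,x-40:x+40],(480,480),interpolation=cv2.INTER_NEAREST),'bar1')
print(T.current_t())
E
```

```text
top 78.73588046360172 [  0.5422   0.0128  -0.2212   0.0343   0.0177 137.1279  58.2679  37.6865] deg 47.326958609812095
side 44.50969250020393 [ 0.5419  0.0117 -0.2374  0.0342  0.0174 99.3732 41.8549  7.4489] deg 46.3972107280554
[(0.85, np.int64(531))]
((178.3977508544922, 307.0763854980469), (17.72930145263672, 46.64607238769531), 31.429563522338867)
2.0
```

View pics/bar1.png

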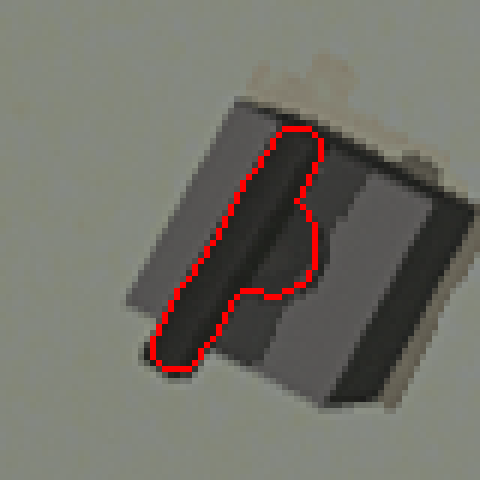

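```bash
python3 - <<'E'
from h import *
im=np.load('topavg.npy').mean(2).astype(np.float32)
# left silhouette edge subpixel per row
P=[]
for y in range(291,318):
    row=cv2.GaussianBlur(im,(0,0),.7)[y]; xg=184-(y-286)*0.6
    g=np.gradient(row); xs=np.arange(int(xg)-5,int(xg)+4); k=xs[np.argmin(g[xs])]
    a,b,c=g[k-1],g[k],g[k+1]; P.append((k+.5*(a-c)/(a-2*b+c),y))
P=np.array(P); vx,vy,x0,y0=cv2.fitLine(P.astype(np.float32),cv2.DIST_HUBER,0,.01,.01).ravel()
res=(P-[x0,y0])@[-vy,vx]; print(res.round(2))
A=back('top',[x0-20*vx,y0-20*vy],.108);B=back('top',[x0+20*vx,y0+20*vy],.108)
d=B-A; ang=np.degrees(np.arctan2(d[1],d[0]))%180; print('bar yaw',ang)
# ends of bar along the axis at 6px inside left edge
n=np.array([-d[1],d[0]])/np.hypot(d[0],d[1])
print('n',n)
u=d[:2]/np.hypot(*d[:2])
c0=A[:2]
if n@(np.array([.449,.244])-c0)<0:n=-n
prof=[]
ss=np.arange(-.12,.12,.0005)
L=[]
for s in ss:
    q=c0+u*s+n*.007; p=proj('top',[*q,.108]); L.append(cv2.getRectSubPix(im,(1,1),(float(p[0]),float(p[1])))[0,0])
L=np.array(L); g=np.gradient(cv2.GaussianBlur(L[None],(0,0),2).ravel())
mid=(c0+n*.007); 
i=np.where(L<35)[0]; print(ss[i.min()],ss[i.max()], 'center',mid+u*(ss[i.min()]+ss[i.max()])/2)
np.set_printoptions(linewidth=200)
print(L[::4].round())
E
```

```text
[-0.11 -0.02  0.1   0.03 -0.05 -0.08 -0.1   0.03  0.01 -0.01 -0.01 -0.01
  0.07  0.07  0.06  0.13  0.05 -0.07 -0.06  0.    0.11  0.1  -0.03  0.02
 -0.   -0.2  -0.15]
bar yaw 150.4583373384774
n [0.4931 0.87  ]
0.07650000000000018 0.07850000000000018 center [0.4823 0.226 ]
[129. 129. 129. 130. 130. 129. 129. 129. 129. 129. 129. 129. 130. 130. 129. 130. 131. 129. 128. 129. 129. 131. 131. 130. 130. 129. 129. 129. 130. 130. 130. 130. 130. 130. 130. 130. 130. 131. 132.
 131. 131. 131. 132. 132. 131. 131. 132. 131. 130. 131. 132. 132. 131. 132. 132. 131. 131. 132. 138.  96.  40.  41.  41.  42.  42.  41.  41.  42.  41.  40.  42.  42.  41.  40.  41.  41.  40.  41.
  42.  41.  42.  41.  41.  41.  42.  42.  43.  42.  42.  43.  42.  43.  43.  42.  43.  43.  42.  44.  36.  31.  54. 110. 128. 126. 129. 130. 127. 126. 126. 122. 126. 132. 133. 132. 132. 133. 134.
 134. 133. 133.]
```

The two camera fits agree: plug centre about (0.542, 0.012), hex normal about 47° mod 60. The key bar's yaw is 150.5°, centred at (0.448, 0.2455). Now to grasp it.

```bash
python3 - <<'E'
from h import *
y=np.radians(60.46); c=[.448,.245]
gripper_to(.05,35)
r.move_to([*c,.20],quat(y)); print(T.current_t(),T.current_ee_pos(),T.current_joints())
hit=r.move_l([*c,.106],vel=.08,guard=8); print('hit',hit,T.current_ee_pos())
im=vision.snapshot('side'); x,y0=map(int,proj('side',[*c,.09])); save(cv2.resize(im[y0-70:y0+70,x-90:x+90],None,fx=4,fy=4),'g1')
print(T.current_t(),T.current_wrist_force())
E
```

```text
5.6167 [0.4485 0.2444 0.2   ] [ 0.3629  0.1993  1.6886 -0.0003  1.2536 -0.6911]
hit False [0.4484 0.2452 0.1065]
6.9917 [-0.0178 -0.9989 -0.2439]
```

View pics/g1.png

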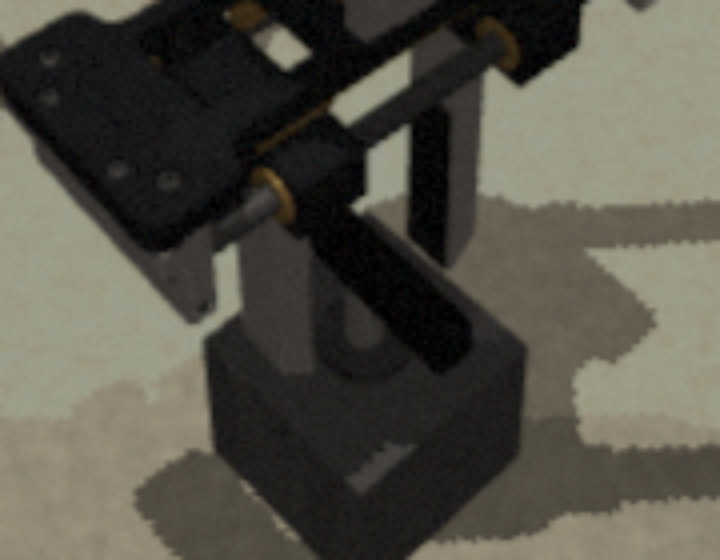

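The fingers straddle the bar at its middle, with the bar running at right angles to the jaw direction. I'll close and lift.

```bash
python3 - <<'E'
from h import *
gripper_to(0,35); print('open',T.current_opening(),T.current_wrist_force(),T.current_ee_pos())
p=T.current_ee_pos(); p=[p[0],p[1]]
print(r.move_l([*p,.25],vel=.08,guard=15), T.current_ee_pos(),T.current_wrist_force())
r.hold(.2)
print(T.current_opening(),T.current_wrist_force(),T.current_torque())
r.move_to([.542,.012,.2451],quat(np.radians(76.9))); r.hold(.3)
print(T.current_ee_pos(),np.degrees(yaw()),T.current_joints())
for n in ('side','top'):
    im=vision.snapshot(n); save(im,'l1'+n)
    for t in ('key_tip','key_bar','key'):
        print(n,t,[(np.array(d['at']),round(d['score'],2)) for d in models.mark_of(t,n)[:2]])
print(T.current_t())
im=vision.snapshot('side'); x,y0=map(int,proj('side',[.542,.012,.16])); save(cv2.resize(im[y0-70:y0+70,x-90:x+90],None,fx=4,fy=4),'l1c')
E
```

```text
open 0.013610470115697564 [0.3894 0.4048 0.2685] [0.448 0.245 0.106]
False [0.4478 0.2449 0.2495] [-0.4569 -0.3076 -0.8888]
0.013834048452020856 [-0.0886 -0.1411 -1.3391] [ 0.0401 -0.1025  0.0142]
[0.5418 0.013  0.2453] 76.98948403807115 [-0.1045  0.2178  1.5484  0.0001  1.3751 -1.4482]
side key_tip [(array([0.5473, 0.0139, 0.1518]), 0.62)]
side key_bar [(array([0.5413, 0.0138, 0.2372]), 0.65)]
side key [(array([0.5437, 0.0125, 0.1468]), 0.74)]
top key_tip [(array([0.5431, 0.0138, 0.1165]), 0.29)]
top key_bar [(array([0.543 , 0.0119, 0.2393]), 0.44)]
top key [(array([0.5433, 0.0151, 0.1532]), 0.46)]
11.4833
```

View pics/l1c.png

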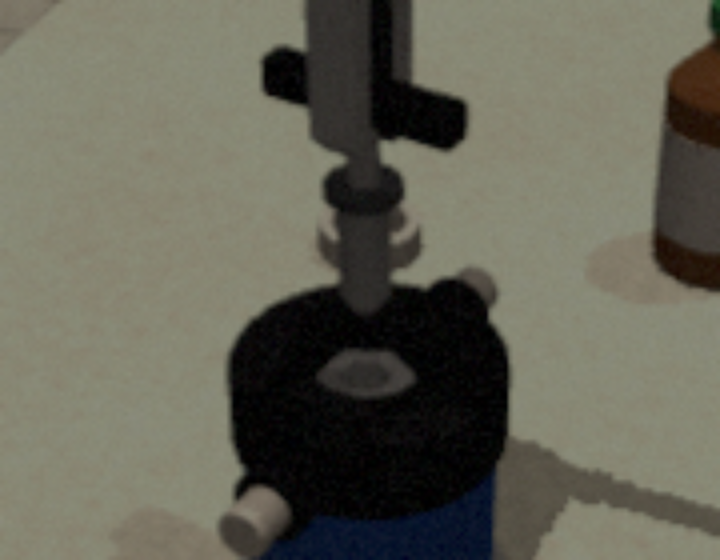

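View pics/l1top.png

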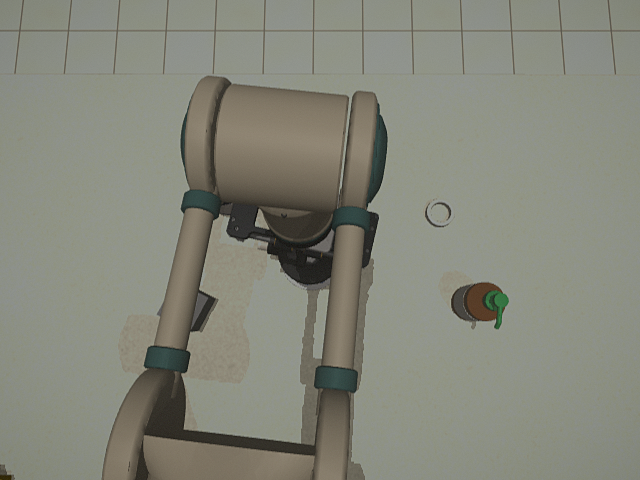

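```bash
python3 - <<'E'
from h import *
im=vision.snapshot('side').astype(float).mean(2); tc=T.current_ee_pos(); print(tc)
c,M,o=cam('side'); print('cam right axis',M[:,0])
for dz in (.010,.02,.03,.04,.053,.07):
    q=np.array([tc[0],tc[1],tc[2]-.096+dz]); p=proj('side',q); row=cv2.GaussianBlur(im,(0,0),.7)[int(round(p[1]))]
    x=int(p[0]); seg=row[x-16:x+17]; g=np.gradient(seg)
    print(dz,p.round(2),seg.round().astype(int))
E
```

```text
[0.542  0.0119 0.2451]
cam right axis [-0.9391 -0.3434 -0.0102]
0.01 [318.4  213.24] [127 124 121 117 107  94  83  77  71  60  46  39  37  40  45  45  44  44
  45  45  44  43  42  41  43  51  55  58  65  73  80  91  93]
0.02 [318.31 207.67] [127 128 127 127 124 120 115 107  92  73  54  42  38  40  42  43  44  43
  42  40  41  42  42  46  55  63  68  77  95 115 126 130 130]
0.03 [318.22 202.  ] [127 127 127 124 113  88  63  59  71  76  64  45  38  39  42  43  43  44
  43  42  40  39  45  67  92 100  91  78  65  56  63  97 122]
0.04 [318.13 196.24] [131 131 130 129 128 125 125 124 110  79  50  38  34  34  35  37  36  34
  34  37  37  36  37  44  49  53  62  89 115 125 126 127 128]
0.053 [318.   188.59] [128 129 129 128 128 120  89  47  24  18  20  21  22  24  26  30  32  32
  31  29  25  22  23  24  23  27  50  97 123 129 130 129 129]
0.07 [317.84 178.31] [127 127 127 127 126 119 104  80  60  50  47  45  46  47  48  46  45  45
  46  45  48  71 104 121 120 119 123 126 125 122 114 103  93]
```

```bash
python3 - <<'E'
from h import *
c=[.542,.0122]; q=quat(np.radians(76.9))
r.move_l([*c,.216],rot=q,vel=.06); r.hold(.2)
f0=np.array(T.current_wrist_force()); print(f0,T.current_torque(),T.current_ee_pos())
h=r.move_l([*c,.192],rot=q,vel=.012,guard=5); print('hit',h)
for i in range(3): print(T.current_ee_pos(),np.array(T.current_wrist_force())-f0,T.current_torque()); r.hold(.05)
print(T.current_t(),np.degrees(yaw()))
E
```

```text
[-0.2686  0.059  -1.9589] [ 0.0711 -0.1029  0.045 ] [0.5423 0.0122 0.2164]
hit True
[0.5421 0.0122 0.1929] [-0.1453  0.2425  7.4213] [ 0.0636 -0.0717  0.0409]
[0.5422 0.0122 0.1929] [-0.155   0.2007  7.6121] [ 0.052  -0.0413 -0.0504]
[0.5422 0.0122 0.1929] [-0.4319  0.0541  6.837 ] [ 0.0664 -0.0575 -0.0131]
14.4333 76.90028226355908
```

```bash
python3 - <<'E'
from h import *
im=vision.snapshot('side'); x,y0=map(int,proj('side',[.542,.012,.14])); save(cv2.resize(im[y0-50:y0+50,x-70:x+70],None,fx=5,fy=5),'s1')
print(models.mark_of('key_tip','side'),models.mark_of('key_bar','side')); print(T.current_wrist_force())
E
```

```text
[{'at': [0.5446, 0.0107, 0.0989], 'score': 0.8}] [{'at': [0.5409, 0.0099, 0.1838], 'score': 0.69}]
[-0.4303 -0.6924  5.2662]
```

View pics/s1.png

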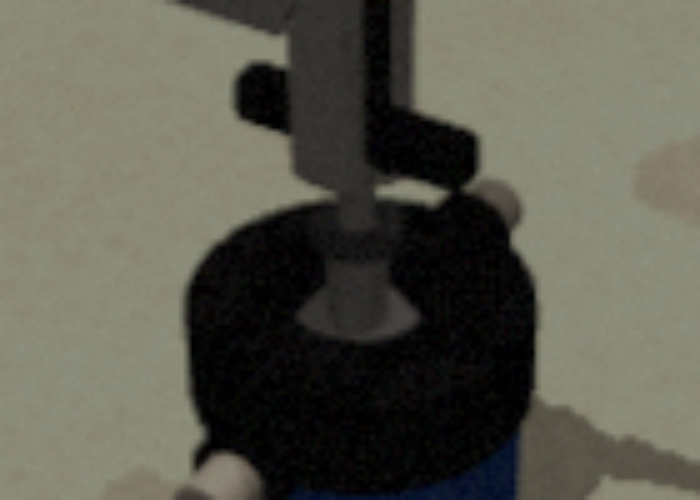

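```bash
cat >> h.py <<'E'
def avg(n=6):
    F=[];
    for _ in range(n): F.append(np.r_[T.current_wrist_force(),T.current_torque()]); r.hold(.01)
    return np.mean(F,0)
E
python3 - <<'E'
from h import *
c=[.5421,.0122,.193]; a=76.9
r.move_l(c,rot=quat(np.radians(a)),vel=.02); w0=avg(); print('base',w0)
for i in range(4):
    a-=4; t0=T.current_t()
    r.move_l(c,rot=quat(np.radians(a)),vel=.02); t1=T.current_t(); w=avg(); print(a,np.degrees(yaw()).round(2),(w-w0).round(3),np.array(T.current_ee_pos()),round(t1-t0,2))
    if abs((w-w0)[5])>.2: break
print(T.current_t())
E
```

```text
base [-0.0012 -0.0952  2.3042  0.022  -0.1571 -0.008 ]
72.9 72.99 [ 0.068 -0.271 -0.668 -0.127 -0.038  0.031] [0.5422 0.012  0.193 ] 0.25
68.9 69.02 [ 0.556 -1.273 -1.326 -0.226 -0.131  0.005] [0.5422 0.0121 0.193 ] 0.25
64.9 65.03 [ 0.641 -0.764 -1.107 -0.307 -0.153  0.014] [0.5422 0.0121 0.193 ] 0.25
60.900000000000006 61.03 [ 0.49  -1.417 -1.735 -0.352 -0.177  0.015] [0.5422 0.0121 0.193 ] 0.25
16.0833
```

```bash
python3 - <<'E'
from h import *
c=np.array([.5421,.0122,.193]); a=60.9; w0=np.array([-0.0012,-0.0952,2.3042,0.022,-0.1571,-0.008])
c[1]-=.0002
for i in range(10):
    a-=4
    r.move_l(c,rot=quat(np.radians(a)),vel=.02); w=avg(); d=w-w0; print(round(a,1),np.degrees(yaw()).round(2),d.round(3),np.array(T.current_ee_pos()),flush=True)
    if abs(d[5])>.12 or np.hypot(*d[:2])>5: break
    c[:2]+=np.clip(d[:2]*.0001,-.0002,.0002)
im=vision.snapshot('side'); x,y0=map(int,proj('side',[.542,.012,.14])); save(cv2.resize(im[y0-50:y0+50,x-70:x+70],None,fx=5,fy=5),'s2')
print(T.current_t(),c,a)
E
```

```text
56.9 57.03 [ 0.975 -1.173 -1.313 -0.308 -0.194  0.022] [0.5421 0.012  0.193 ]
52.9 53.03 [ 0.748 -0.495 -1.338 -0.271 -0.156 -0.005] [0.5422 0.0119 0.193 ]
48.9 49.03 [ 0.693 -0.89  -1.206 -0.232 -0.126  0.023] [0.5422 0.0119 0.193 ]
44.9 45.04 [ 0.449 -0.82  -1.014 -0.233 -0.098  0.018] [0.5422 0.0119 0.193 ]
40.9 41.03 [ 0.008 -0.468 -0.896 -0.187 -0.043 -0.008] [0.5423 0.0117 0.193 ]
36.9 37.03 [ 0.329 -0.242 -0.758 -0.16   0.037 -0.01 ] [0.5423 0.0117 0.193 ]
32.9 33.03 [-0.067  0.171 -0.417 -0.117  0.077 -0.023] [0.5423 0.0117 0.193 ]
28.9 29.03 [-0.519 -0.374 -0.56  -0.124  0.115  0.009] [0.5423 0.0116 0.193 ]
24.9 25.03 [-0.439 -0.534 -0.276 -0.13   0.142 -0.003] [0.5423 0.0116 0.193 ]
20.9 21.03 [-0.126  0.201 -0.431 -0.07   0.156 -0.014] [0.5423 0.0116 0.193 ]
19.1333 [0.5423 0.0115 0.193 ] 20.9
```

View pics/s2.png

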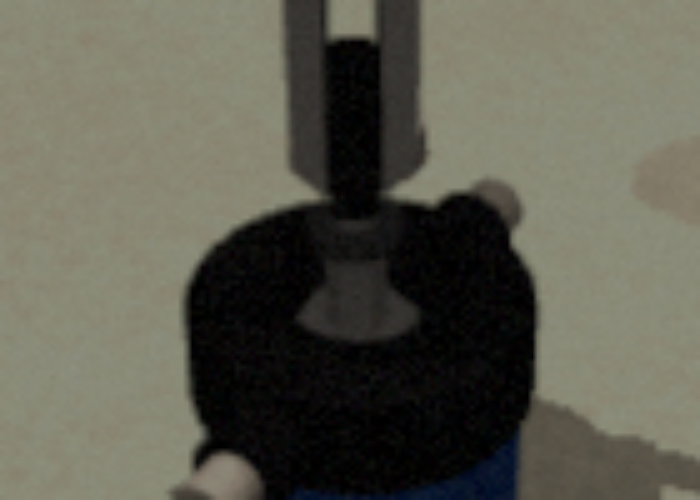

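```bash
python3 - <<'E'
from h import *
c=np.array([.5423,.0115,.193]); a=20.9; w0=np.array([-0.0012,-0.0952,2.3042,0.022,-0.1571,-0.008])
for i in range(12):
    a-=1.2
    r.move_l(c,rot=quat(np.radians(a)),vel=.02); w=avg(); e=np.mean([T.current_joint_efforts()[5] for _ in range(4)]); d=w-w0; print(round(a,1),np.degrees(yaw()).round(2),d.round(3),e.round(3),np.array(T.current_ee_pos()),flush=True)
    if abs(d[5])>.1 or np.hypot(*d[:2])>5: break
print(T.current_t(),c,a)
E
```

```text
19.7 19.75 [-0.675 -0.247 -0.75  -0.054  0.175  0.04 ] 0.04 [0.5422 0.0115 0.193 ]
18.5 18.53 [-0.488 -0.132 -0.754 -0.033  0.2    0.043] 0.04 [0.5422 0.0115 0.1929]
17.3 17.33 [-0.325 -0.076 -0.478 -0.033  0.207  0.062] 0.039 [0.5422 0.0116 0.193 ]
16.1 16.12 [-0.692  0.15  -0.538 -0.036  0.207  0.052] 0.039 [0.5422 0.0115 0.193 ]
14.9 14.92 [-0.588  0.416 -0.464 -0.038  0.247  0.074] 0.039 [0.5423 0.0115 0.193 ]
13.7 13.72 [-0.497  0.314 -1.119 -0.047  0.265  0.061] 0.039 [0.5423 0.0115 0.193 ]
12.5 12.53 [-0.953  0.07  -0.887 -0.028  0.26   0.053] 0.039 [0.5423 0.0115 0.193 ]
11.3 11.32 [-0.541  0.147 -0.716 -0.024  0.274  0.033] 0.039 [0.5422 0.0115 0.193 ]
10.1 10.12 [-0.797 -0.269 -1.221 -0.053  0.298  0.036] 0.04 [0.5423 0.0115 0.193 ]
8.9 8.92 [-0.971  0.048 -0.252 -0.037  0.325  0.043] 0.04 [0.5423 0.0115 0.193 ]
7.7 7.72 [-0.76   0.066 -0.801 -0.037  0.356  0.054] 0.06 [0.5423 0.0115 0.193 ]
6.5 6.53 [-0.5    0.566 -0.97  -0.049  0.325  0.133] 0.137 [0.5422 0.0115 0.193 ]
22.7333 [0.5423 0.0115 0.193 ] 6.500000000000005
```

```bash
python3 - <<'E'
from h import *
c=np.array([.5423,.0115,.193])
for a in (6.0,8.0,9.0):
    r.move_l(c,rot=quat(np.radians(a)),vel=.02); w=avg(); e=np.mean([T.current_joint_efforts()[5] for _ in range(4)]); print(a,w.round(3),e.round(3),T.current_ee_pos())
# gentle press to confirm the seat
h=r.move_l([*c[:2],.1915],vel=.01,guard=5); print('press',h,T.current_ee_pos(),T.current_wrist_force())
r.move_l(c,vel=.01); print(avg(),T.current_t())
gripper_to(.045); r.hold(.2); print(T.current_opening(),avg())
im=vision.snapshot('side'); x,y0=map(int,proj('side',[.542,.012,.14])); save(cv2.resize(im[y0-50:y0+50,x-70:x+70],None,fx=5,fy=5),'s3')
for t in('key_tip','key_bar'): print(models.mark_of(t,'side'))
E
```

```text
6.0 [-1.018  0.276  1.127 -0.032  0.197  0.186] 0.186 [0.5422 0.0115 0.193 ]
8.0 [-0.855  0.33   1.206 -0.018  0.196  0.006] 0.019 [0.5423 0.0115 0.193 ]
9.0 [-0.702 -0.147  1.26  -0.034  0.186  0.006] -0.001 [0.5423 0.0115 0.193 ]
press True [0.5422 0.0115 0.1929] [-1.2854 -1.11    3.417 ]
[-0.7099 -0.1355  1.7032 -0.0152  0.0929  0.0071] 24.1667
0.04536585546912257 [ 0.3182 -0.1354 -0.0224 -0.0205 -0.0911  0.0085]
[{'at': [0.5443, 0.0105, 0.0981], 'score': 0.69}]
[{'at': [0.542, 0.0121, 0.184], 'score': 0.82}]
```

View pics/s3.png

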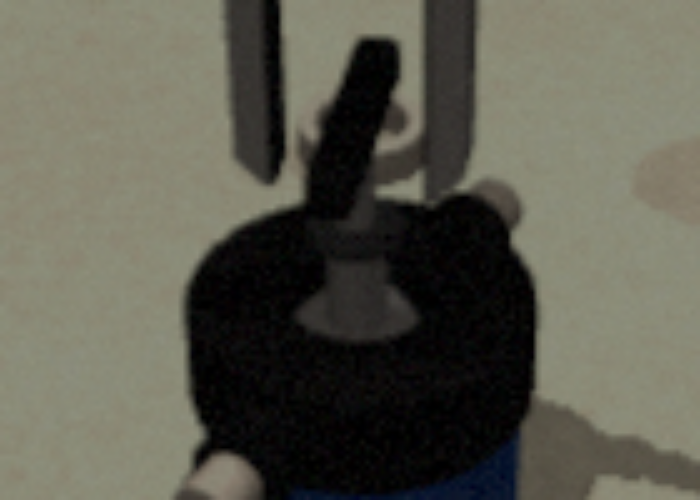

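The key is released and stands upright in the plug. The torque against the stop rose from 0.04 to 0.19 N m. I'll back straight up and clear the view for a final check.

```bash
python3 - <<'E'
from h import *
print(r.move_l([.5423,.0115,.30],vel=.1,guard=5),T.current_ee_pos())
r.move_to([.25,-.25,.36],quat(np.radians(-40))); r.hold(.2)
im=vision.snapshot('top').astype(float).mean(2)
b=vision.snapshot('side'); save(b,'endside'); t=vision.snapshot('top'); save(t,'endtop')
for th in ('key','key_tip','key_bar','soap','jug','slipnut'):
    for n in('top','side'): print(th,n,[(np.array(d['at']),round(d['score'],2)) for d in models.mark_of(th,n)[:1]])
def crop(im,p,n): 
    x,y=map(int,proj(n,p)); return cv2.resize(im[y-40:y+40,x-40:x+40],(390,390),interpolation=cv2.INTER_CUBIC)
save(np.hstack([crop(t,[.542,.012,.13],'top'),crop(b,[.542,.012,.14],'side')]),'endcrop')
print(T.current_t())
E
```

```text
False [0.5419 0.0116 0.2993]
key top [(array([0.5444, 0.0123, 0.0983]), 0.61)]
key side []
key_tip top []
key_tip side [(array([0.5432, 0.0103, 0.0965]), 0.83)]
key_bar top [(array([0.5434, 0.0114, 0.1848]), 0.91)]
key_bar side [(array([0.5412, 0.0124, 0.1828]), 0.78)]
soap top [(array([ 0.4558, -0.2967, -0.0019]), 0.56)]
soap side [(array([ 0.4588, -0.2923,  0.0007]), 0.93)]
jug top [(array([ 0.6839,  0.1744, -0.0013]), 0.85)]
jug side [(array([ 0.688 ,  0.1748, -0.0005]), 0.66)]
slipnut top [(array([ 0.6359, -0.2467, -0.0025]), 0.57)]
slipnut side [(array([ 0.634 , -0.2426,  0.0023]), 0.61)]
28.875
```

View pics/endcrop.png

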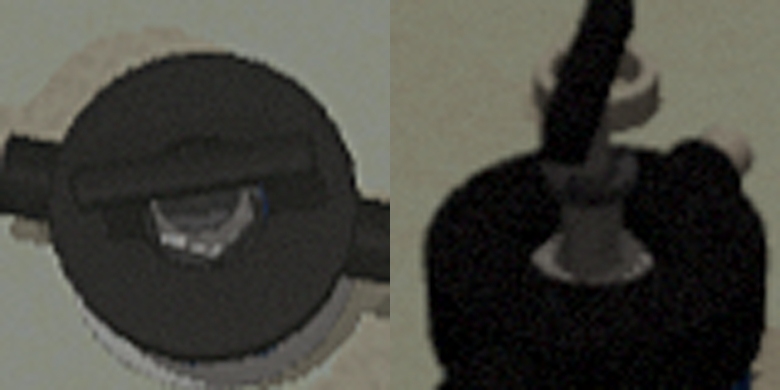

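View pics/endtop.png

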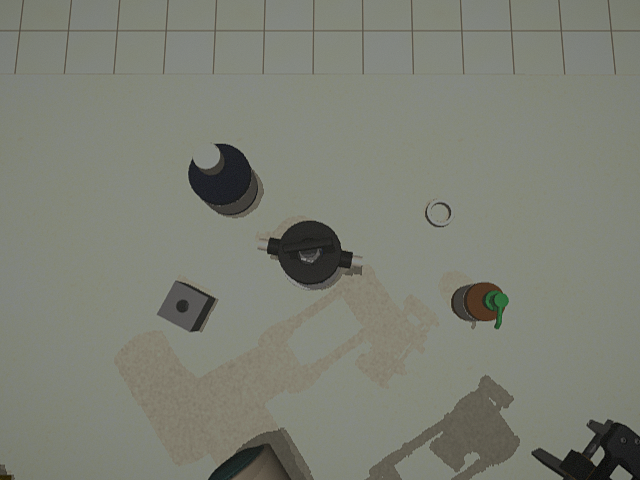

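```bash
python3 - <<'E'
from h import *
r.sign_off(); print(T.current_t())
E
```

```text
the job is handed in; nothing more can be done
the job is handed in; nothing more can be done
```

The vent plug is turned clockwise to its stop, and the hex key is released and standing fully seated in it. I handed the job in at about 29 s of the 72 s allowed.

- **Seating:** I lined the key up with the plug's hexagon from the two camera fits, which agreed to about 1°. It went straight down to full depth (TCP at 0.193 m) with under 8 N of press and almost no side force. Only then did I turn it.
- **Turning:** I turned the tool about 71° clockwise. Friction stayed near 0.04 N m, then rose steeply from about 8° of tool yaw to 0.19 N m, which is the stop. I backed off about 3° within the key's play, checked with a light press that the key was still at full depth, and let go.
- **Last checks:** The networks put the key tip at 0.097–0.098 m (0.097 m is fully seated) and the bar at 0.183–0.185 m (expected 0.187 m), within their 4 mm accuracy. The pictures show the key upright and the arm clear. Both bottles and the slip nut are where they started, to within the same accuracy.
- **Not confirmed:** The plug's final angle could not be read directly, because the bar partly covers it. That it is closed rests on the torque rise and on the turn matching the expected range. In the last pictures the side camera missed the whole key and the top camera missed its tip, but each saw the other.

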